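# Secure a printed facade panel and hold a depth gauge on its groove

## Robot

A 7-joint arm with a two-finger parallel gripper is mounted at the origin on the work surface. World frame = base frame: x ahead of the robot, y to its left, z up, the work surface at z = 0. Lengths are in m, angles in degrees, forces in N, time in s.
With the tool pointing down it reaches from about 0.4 to 0.9 m from the base axis. Payload 5.5 kg.
Tool frame: the origin (TCP) lies at the very end of the fingers, on their centre line; the grasp point (between the pads) lies 19 mm behind it; z points along the fingers, y is the line along which they close (so a half turn about z gives the same grasp; the last joint's range is limited). The gripper opens to 85 mm and grips with 20 to 120 N. Pads are 22 mm wide; open, the fingers measure 114 mm over their backs; the gripper's body (76 mm by 85 mm) begins 54 mm behind the grasp point. The pads swing forward as they close: fully open they stand 13 mm farther back than shut.
Start: joints at [-55.451, 28.699, -24.465, 88.831, 12.651, 65.22, -12.049], TCP at [0.217, 0.613, 0.231] pointing down, gripper open.
Joint ranges: [-164.97, 164.97], [-17.58, 116.51], [-87.97, 89.64], [11.32, 138.91], [-80.73, 260.73], [10.89, 115.49], [-147.41, 147.41]. Speed limits (degrees/s): [147.25, 147.25, 180, 180, 180, 180, 180].

## Interface

Orientations are given as [roll, pitch, yaw] about the fixed x, y, z axes, in that order (R = Rz(yaw) Ry(pitch) Rx(roll)).
In Python, from bench import robot gives the robot as it stands.
- The arm moves only by the shell command python3 inch.py FILE, which reads ROWS from the file FILE. ROWS is a JSON list of rows, 1 to 5 of them, each of 5 numbers: the finger opening in m, then dx, dy, dz in units of 100 mm, then a turn about the tool's z in units of 4 degrees; each row is the pose to reach, as a shift and turn from the pose commanded when the command began, along the tool's axes at that moment; what a row does not reach only later rows make up. A row lasts 1/12 s, in which the tool goes at most 0.0417 m and 7.16 degrees, less where a joint would pass 70% of its speed; a pose out of reach is approached as far as the arm can. The fingers move at their own pace and stop on an object; the grip force is fixed at half the most. Time passes only in rows, so rows that do not move let the fingers close. It prints the time, the measured TCP pose, the force, the opening and the grip force at its end. Input that does not fit is refused with a message, and nothing moves.
- robot.get_state(): the state, without advancing time (a new reading comes with each control period).
- robot.grab_frame(name): name is "side" or "top"; returns the picture (420x560x3 uint8, red, green, blue); there is no depth.
- robot.camera_model(name): a dict with "mtx" (3x3 intrinsics, pixels), "extrinsics" (4x4, takes a point from camera to world coordinates). Camera axes: x right, y down, z forward; pixel columns grow to the right and rows downward; lengths in m; the calibration is good to about 2 mm. A picture is of the moment at which its call begins. camera_model takes no time and is no camera call.
- robot.close_job(): hands the job in; it is judged then, once.
The state is a dict: "time_s": time; "joint_pos": joint angles; "qvel": joint speeds; "joint_efforts": joint torques, N m; "position": TCP position; "orientation": TCP orientation; "wrist_force": force on the tool from outside, world axes, zero at the start; "moment": the same for the moment, N m; "finger_gap": finger opening in m; "gripper_force": force on a finger pad.
Only numpy, scipy, OpenCV 4.12 (cv2) and the standard library are available. Lean on these libraries where they do the work, as an engineer would, in place of code of your own. Each camera call takes 0.05 s, during which the arm holds its last target. There are 200 camera calls.

## Task

The grey printed facade panel lies in its wooden holding frame with the turnbutton on the robot's left still open: turn that button square across the panel's edge so that the panel is secured. Then take the dial depth gauge off its stone setting plate and gauge the wide groove where the pencil line crosses it: base along the line, bridging the groove and flat on the panel, spindle down on the groove's floor, pressed on gently with about 10 N. The program finishes while holding the gauge still like this, not let go and not put down; the other turnbutton stays closed and the other things on the desk are left alone.

Things in the scene. Friction and masses are not known exactly. Their poses are not given: they have to be found in the camera images.
- frame: Wooden holding frame, 201 x 241 mm, 38 mm high, fixed to the desk; 34 mm wide rims around an 8 mm bed. Origin: centre of its underside. x points away from the robot (with some yaw), y to the left along its long side, z up.
- turnbutton (a joint): Turnbutton on the frame's left (+y) rim, rad: 0 = its bar square across the panel's edge (along the frame's y axis), closed; 1.0 to 1.5 = nearly parallel to the edge, open. Counter-clockwise from above is positive. Turns from -1.65 to 1.65 with light friction (0.05 N m), stays where left; no stop at 0.
- turnbutton_grip (a point): On the turnbutton's vertical pivot axis, at half height of its thumb wing, 53 mm above the desk; y axis along the bar. Aluminium bar 50 x 16 x 6 mm, pivoted at its middle, underside 1.6 mm above the rim; the thumb wing on it is 30 mm long (along the bar), 10 mm wide, and reaches 7.5 mm above and below this point.
- far_button (a joint): The same turnbutton on the frame's right (-y) rim, rad: already closed at about 0; it stays so.
- panel: Grey printed facade panel, 130 x 170 x 30 mm, loose in the frame (1.5 mm play), on its bed, top level with the rims, 38 mm above the desk. Origin: centre of its underside; x across the grooves, y along them, z up. A groove 28 mm wide, 10 mm deep runs along y at x = -10 mm; a narrow one, 8 mm wide, 5 mm deep, at x = +44 mm.
- mark (a point): The marked spot: where the pencil line (along the panel's x axis, 25 mm to the right, -y, of the panel's middle) crosses the middle of the wide groove, at the height of the panel's top face, 38 mm above the desk. Axes as the panel's.
- plate: Dark granite setting plate, 110 x 80 x 20 mm, fixed to the desk. Origin: centre of its underside.
- gauge: Dial depth gauge, about 0.27 kg, standing upright on the plate. Origin: centre of its base's underside, z up. Steel base 80 (x) x 16 (y) x 10 mm, a 14 mm stem, then a black case 56 mm wide (x), 22 mm deep (y), 32 to 88 mm above the origin; spindle cap to 115 mm. Grip the case's flat sides, 56 mm apart along x, centred 60 mm above the origin.
- gauge_foot (a point): Centre of the underside of the gauge's base, where the spindle comes out; axes as the gauge's. The case above has a 54 mm dial bezel standing 4 mm out of its -y face and a 27 mm cover 3 mm out of its +y face.
- spindle (a joint): The gauge's 5 mm spindle, m: 0 = tip flush with the base's underside (as on the plate), negative = tip that far below it, down to -0.016 when the gauge hangs free. A light spring (1 to 1.6 N) pushes it out. It reads -0.010 when the base is flat on the panel over the wide groove.
- module_tall: Bystander, leave alone: peach printed facade module, three grooved storeys, 50 x 70 x 90 mm high. Origin: centre of its underside.
- module_low: Bystander, leave alone: ochre printed facade module, two grooved storeys, 55 x 90 x 60 mm high. Origin: centre of its underside.
- glue: Bystander, leave alone: white glue bottle with an orange cap, 48 mm across, 120 mm high. Origin: centre of its underside.
- tape: Bystander, leave alone: roll of paper tape lying flat, 90 mm across, 24 mm high. Origin: centre of its underside.
- pencil_pot: Bystander, leave alone: black pot with three pencils, 76 mm across, 155 mm high over the pencils. Origin: centre of its underside.
- mouse: Bystander, leave alone: black computer mouse, 104 x 60 x 31 mm. Origin: centre of its underside.
- calliper: Bystander, leave alone: digital calliper lying flat, 220 mm long, 14 mm high. Origin: centre of its underside.

How it is judged (in metres and radians):
On the way, in this order (a step that is already met when the one before it is completed fails the run):
1. the open turnbutton is turned square across the panel's edge (within 0.25 rad) while the gauge still stands on its plate (value of joint turnbutton between -0.25 and 0.25 rad and distance of gauge from where it was at the start of the episode below 0.02 m), for 0.2 s.
2. the gauge is lifted off its plate in the fingers, base more than 60 mm above the desk (height (world z) of gauge_foot above 0.06 m and contact force between the fingers and gauge above 1 N), for 0.2 s.
At the end, for the whole second after the job is handed in: Buttons within 0.25 rad of square; panel flat on its bed; gauge gripped, still, foot within 6 mm of the mark, along the line within 0.12 rad, square to the panel within 0.04 rad, spindle 10 mm out within 1.2 mm, force on the panel (weight included) 4.5 to 22 N, gauge clear of the frame (value of joint turnbutton between -0.25 and 0.25 rad and value of joint far_button between -0.25 and 0.25 rad and horizontal distance between gauge_foot and mark below 0.006 m and angle between the x axis of gauge and the x axis of panel, either way round below 0.12 rad and angle between the z axis of gauge and the z axis of panel, either way round below 0.04 rad and angle between panel's own z axis and vertical below 0.03 rad and z of panel in the frame of frame below 0.011 m and value of joint spindle between -0.0112 and -0.0088 m and contact force between gauge and panel between 4.5 and 22 N and contact force between the fingers and gauge above 2 N and contact force between gauge and frame below 0.3 N and linear speed of gauge below 0.01 m/s); the arm keeps its last pose, push and grip.
It fails at once if the gauge is pressed on the panel with more than 60 N (contact force between gauge and panel above 60 N).
It fails at once if the gauge is tipped by more than 0.6 rad (angle between gauge's own z axis and vertical above 0.6 rad).
It fails at once if a bystander is moved by more than 25 mm (distance of any of module_tall, module_low, glue, tape, pencil_pot, mouse, calliper from where it was at the start of the episode above 0.025 m).
It also fails if it takes over 58 s, if anything falls off the work surface, if the arm or the gripper's body presses on something with over 40 N, if the wrist force passes 120 N, or if a joint passes its speed limit or range.

## Working session

There is one attempt and no reset: what is moved stays moved. The work goes in short steps, Python scripts to look and compute and a shell command to move; the robot and the scene stay as the last step left them, time stands still between calls to the robot, and variables do not carry over. Pictures are saved under pics/ and viewed, at most 10 in all, crops included, and the job is handed in when it is done.

```bash
ls; mkdir -p pics; python3 - <<'E'
from bench import robot
import cv2
for n in("top","side"):
    cv2.imwrite(f"pics/{n}0.png",robot.grab_frame(n)[:,:,::-1])
    m=robot.camera_model(n);print(n,m["mtx"],m["extrinsics"])
s=robot.get_state();print(s)
E
```

```text
bench.py
inch.py
pics
top [[535.42328172   0.         281.47865416]
 [  0.         535.42328172 207.84853253]
 [  0.           0.           1.        ]] [[-0.01998412 -0.98072272  0.19437998  0.2279172 ]
 [-0.99978144  0.02079656  0.00213964 -0.01202746]
 [-0.00614083 -0.19429474 -0.98092398  1.74501882]
 [ 0.          0.          0.          1.        ]]
side [[427.63990805   0.         274.33232819]
 [  0.         427.63990805 212.27965169]
 [  0.           0.           1.        ]] [[ 0.69013005 -0.51740377  0.50597812 -0.09403361]
 [-0.7236345  -0.48508863  0.49096042 -0.61854735]
 [-0.00858054 -0.70496976 -0.70918545  0.95431256]
 [ 0.          0.          0.          1.        ]]
{'time_s': 0.1, 'joint_pos': array([-55.44993653,  28.74972127, -24.45358776,  88.88505246,
        12.65118189,  65.21845117, -12.05061019]), 'qvel': array([ 0.03990856, -0.03467612, -0.0552869 , -0.19302021,  0.02748961,
        0.01591   ,  0.03015748]), 'joint_efforts': array([-1.16137887e-02, -5.70816422e+01, -5.83883509e+00, -2.81748319e+01,
        1.03572261e-02,  5.60400207e-03,  9.08447419e-06]), 'position': array([0.21648996, 0.61223684, 0.23035104]), 'orientation': array([-1.79900040e+02, -3.62374456e-03,  1.60531063e+02]), 'wrist_force': array([-0.03967477, -0.22639335, -0.27588342]), 'moment': array([ 0.0545303 , -0.01922653,  0.02924309]), 'gripper_force': 0.0, 'finger_gap': 0.0855836750105501}
```

View pics/top0.png

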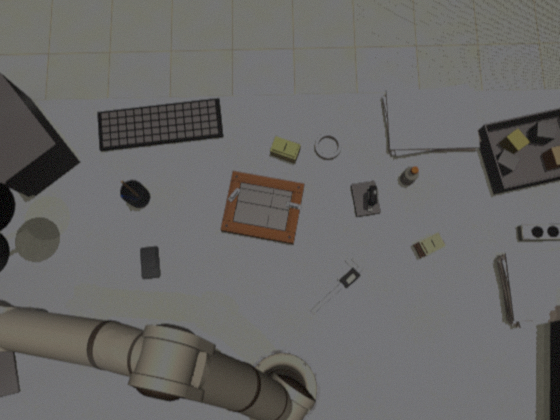

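View pics/side0.png

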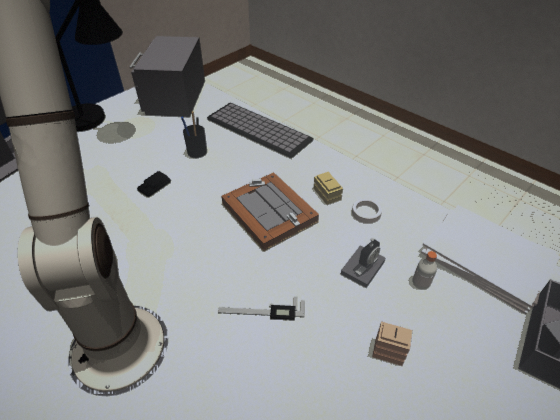

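Top view: frame at (263,208), open button at about (235,193), closed one at (294,205), plate and gauge at (367,198). In the side view the frame is at (270,208) and the gauge at (370,252). I'll zoom in next.

```bash
cat > h.py <<'E'
import numpy as np,cv2
from bench import robot
C={n:(np.array(robot.camera_model(n)["mtx"]),np.array(robot.camera_model(n)["extrinsics"])) for n in("top","side")}
def proj(n,p):
    K,T=C[n];q=K@(T[:3,:3].T@(np.asarray(p,float)-T[:3,3]));return q[:2]/q[2]
def ray(n,uv):
    K,T=C[n];return T[:3,3],T[:3,:3]@np.linalg.solve(K,[uv[0],uv[1],1.])
def plane(n,uv,z):
    o,d=ray(n,uv);return o+d*(z-o[2])/d[2]
def tri(a,b):  # top uv, side uv -> point, gap
    o1,d1=ray("top",a);o2,d2=ray("side",b);d1=d1/np.linalg.norm(d1);d2=d2/np.linalg.norm(d2)
    t=np.linalg.lstsq(np.c_[d1,-d2],o2-o1,rcond=None)[0];p,q=o1+t[0]*d1,o2+t[1]*d2
    return (p+q)/2,np.linalg.norm(p-q)
def crop(im,x0,y0,w,h,k,f):
    c=cv2.resize(im[y0:y0+h,x0:x0+w],None,fx=k,fy=k,interpolation=cv2.INTER_CUBIC)
    c=cv2.convertScaleAbs(c,alpha=1.6);cv2.imwrite(f,c[:,:,::-1])
E
python3 - <<'E'
from h import *
a=cv2.imread("pics/top0.png")[:,:,::-1];b=cv2.imread("pics/side0.png")[:,:,::-1]
crop(a,215,165,100,85,7,"pics/tA.png");crop(b,215,165,110,85,7,"pics/sA.png")
t=cv2.resize(a[170:225,340:390],None,fx=7,fy=7,interpolation=cv2.INTER_CUBIC);s=cv2.resize(b[230:290,335:395],None,fx=6.4167,fy=6.4167,interpolation=cv2.INTER_CUBIC)
t=cv2.convertScaleAbs(t,alpha=1.8);s=cv2.convertScaleAbs(s,alpha=1.8)
cv2.imwrite("pics/g.png",np.hstack([t,s[:385]])[:,:,::-1]);print(t.shape,s.shape)
for n,im in(("top",a),("side",b)):
    hsv=cv2.cvtColor(np.ascontiguousarray(im),cv2.COLOR_RGB2HSV)
    m=((hsv[...,0]<16)&(hsv[...,1]>130)&(hsv[...,2]>50)).astype(np.uint8)
    cs=cv2.findContours(m,0,2)[0];c=max((c for c in cs),key=lambda c:cv2.contourArea(c))
    h=cv2.convexHull(c);ap=cv2.approxPolyDP(h,4,True)[:,0];print(n,cv2.contourArea(h),cv2.minAreaRect(c),ap.tolist())
E
```

```text
(385, 350, 3) (385, 385, 3)
top 2405.0 ((259.7845153808594, 219.66378784179688), (72.3622817993164, 33.94144058227539), 10.491477012634277) [[298, 210], [292, 242], [222, 229], [227, 202], [236, 198]]
side 448.5 ((249.6787567138672, 220.24661254882812), (53.74654769897461, 9.82102108001709), 47.72631072998047) [[269, 239], [261, 240], [232, 200]]
```

View pics/tA.png

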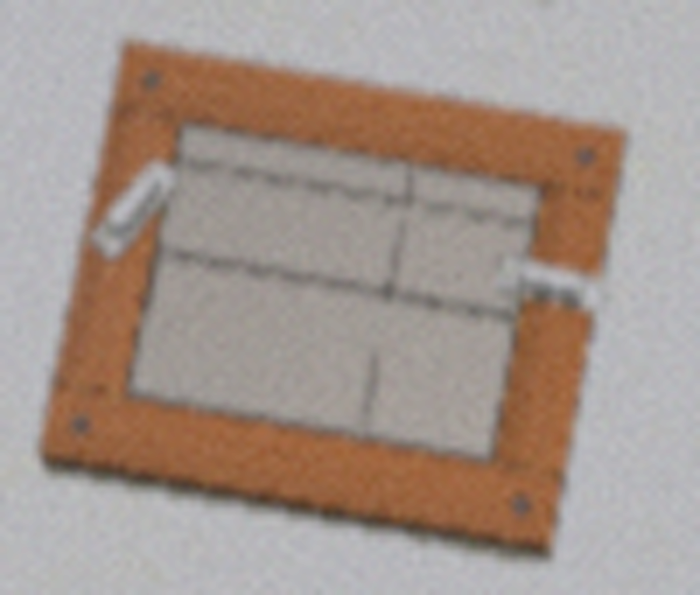

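View pics/sA.png

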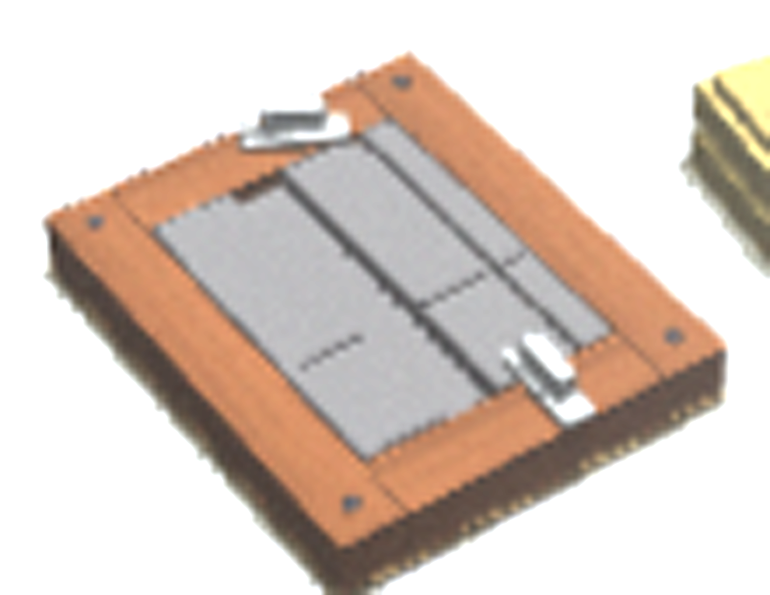

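View pics/g.png

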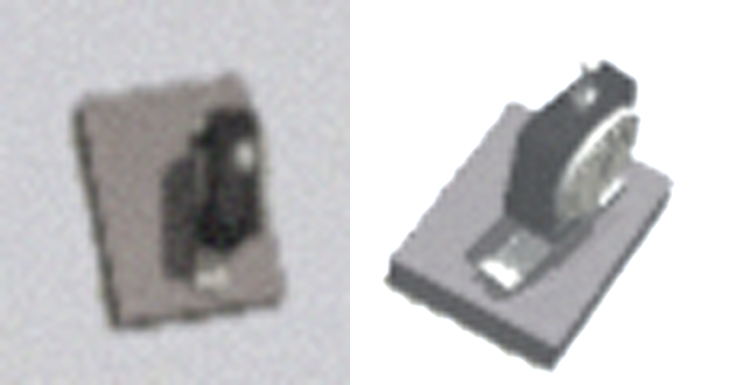

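```bash
cat > m.py <<'E'
from h import *
f=lambda p,k,x,y:((p[0]+.5)/k-.5+x,(p[1]+.5)/k-.5+y)
T=lambda p:f(p,7,215,165); S=lambda p:f(p,7,215,165)
GT=lambda p:f(p,7,340,170); GS=lambda p:f((p[0]-350,p[1]),6.4167,335,230)
P={'p+x+y':((180,125),(385,120)),'p+x-y':((540,185),(610,335)),'p-x-y':((495,458),(370,460)),'p-x+y':((130,395),(155,228)),
'c+x+y':((125,42),(410,55)),'c+x-y':((625,130),(727,350)),
's+x+y':((150,78),(402,82)),'s+x-y':((587,155),(673,336)),'s-x-y':((520,505),(350,503)),'s-x+y':((80,425),(95,222)),
'line-edge+':((390,292),(415,305)),'lineend':((370,437),(302,368)),'line+x':((410,172),(525,255)),
'bar1':((168,175),(348,128)),'bar2':((102,245),(243,145))}
R={}
for k,(a,b) in P.items():
    p,g=tri(T(a),S(b));R[k]=p;print(k,(p*1e3).round(1),"gap",(g*1e3).round(1),"top@38",(plane("top",T(a),.038)*1e3).round(1)[:2],"side@38",(plane("side",S(b),.038)*1e3).round(1)[:2])
print("gauge")
for k,a,b,z in[('plate+x+y',(80,105),(515,105),.02),('plate+x-y',(238,75),(672,182),.02),('plate-x-y',(283,297),(550,355),.02),('plate-x+y',(115,312),(388,265),.02),('basecorner-x+y',(193,282),(468,255),.03),('basecorner-x-y',(233,282),(503,290),.03),('casetop-x',(222,248),(545,150),.088),('casetop+x',(222,105),(617,70),.088)]:
    p,g=tri(GT(a),GS(b));print(k,(p*1e3).round(1),(g*1e3).round(1),"top",(plane("top",GT(a),z)*1e3).round(1)[:2],"side",(plane("side",GS(b),z)*1e3).round(1)[:2])
E
python3 m.py
```

```text
p+x+y [654.1 126.   34.7] gap 1.9 top@38 [654.1 125.2] side@38 [650.6 123.9]
p+x-y [621.8 -42.   32.1] gap 3.1 top@38 [621.6 -42.9] side@38 [615.8 -44.9]
p-x-y [493.6 -19.3  36.4] gap 0.4 top@38 [493.1 -19.1] side@38 [492.7 -20.4]
p-x+y [526.8 148.5  37.9] gap 1.6 top@38 [526.1 149. ] side@38 [527.5 148. ]
c+x+y [696.  151.3  33.8] gap 0.0 top@38 [694.9 150.9] side@38 [692.4 147.8]
c+x-y [648.8 -83.6  31.2] gap 0.2 top@38 [647.2 -83.3] side@38 [643.2 -87.5]
s+x+y [678.  139.4  35. ] gap 0.2 top@38 [677.1 139.2] side@38 [675.6 136.9]
s+x-y [635.3 -64.8  37. ] gap 1.3 top@38 [635.6 -65.2] side@38 [633.9 -65.1]
s-x-y [471.2 -30.1  36.4] gap 0.2 top@38 [471.1 -30.1] side@38 [470.1 -31.1]
s-x+y [512.9 172.3  36.1] gap 0.1 top@38 [512.6 172.1] side@38 [511.7 170.6]
line-edge+ [571.5  28.3  38.8] gap 1.1 top@38 [572.1  28. ] side@38 [571.6  29.1]
lineend [505.8  36.5  41.9] gap 5.7 top@38 [504.1  38.3] side@38 [510.9  37.9]
line+x [630.1  17.7  34.8] gap 0.4 top@38 [629.2  17.7] side@38 [627.7  15.4]
bar1 [630.3 129.8  42.1] gap 2.8 top@38 [630.1 130.9] side@38 [634.8 132.5]
bar2 [597.5 162.8  33.6] gap 1.9 top@38 [597.3 161.8] side@38 [593.3 159.5]
gauge
plate+x+y [ 645.3 -241.3   15. ] 2.0 top [ 643.4 -239.9] side [ 642.3 -243.9]
plate+x-y [ 658.2 -316.6   13.3] 0.3 top [ 656.4 -315.3] side [ 652.9 -318.9]
plate-x-y [ 549.6 -331.2   11. ] 3.1 top [ 549.  -330.6] side [ 542.1 -333. ]
plate-x+y [ 544.7 -252.4    5.6] 4.1 top [ 543.6 -251.8] side [ 533.2 -256.8]
basecorner-x+y [ 552.5 -284.9   34.5] 4.8 top [ 555.2 -287.3] side [ 553.6 -281.8]
basecorner-x-y [ 553.  -304.1   27.8] 6.0 top [ 554.8 -305.9] side [ 548.8 -303.1]
casetop-x [ 561.7 -294.7  100.8] 13.5 top [ 559.4 -291.9] side [ 577.4 -294. ]
casetop+x [ 623.8 -294.3   98.4] 1.8 top [ 625.6 -295.4] side [ 633.4 -290.9]
```

```bash
cat > to.py <<'E'
import sys,numpy as np
from bench import robot
# usage: to.py x y z yaw(mm,deg): shift in tool axes + turn (mod 180)
x,y,z,yaw=map(float,sys.argv[1:5]);s=robot.get_state();p=np.array(s["position"]);o=s["orientation"]
from scipy.spatial.transform import Rotation as R
d=R.from_euler("xyz",o,degrees=True).inv().apply(np.array([x,y,z])/1e3-p)
t=-((yaw-o[2]+90)%180-90)
print("now",p.round(4),np.round(o,2),"shift",d.round(4),"turn",round(t,1),"t",s["time_s"],"F",np.round(s["wrist_force"],1),"gap",round(s["finger_gap"],4),"q",np.round(s["joint_pos"]))
E
python3 - <<'E'
from m import *
print("==")
for a,b in[((135,210),(296,137)),((138,203),(293,118)),((140,198),(296,113))]:
    p,g=tri(T(a),S(b));print((p*1e3).round(1),g,plane("top",T(a),.0456).round(4),plane("side",S(b),.0456).round(4),plane("top",T(a),.06).round(4),plane("side",S(b),.06).round(4))
for a in((503,298),(600,222),(555,297),(570,245)):print(plane("side",GS(a),.02).round(4),plane("side",GS(a),.03).round(4))
E
python3 to.py 613 147 150 136.7
```

```text
p+x+y [654.1 126.   34.7] gap 1.9 top@38 [654.1 125.2] side@38 [650.6 123.9]
p+x-y [621.8 -42.   32.1] gap 3.1 top@38 [621.6 -42.9] side@38 [615.8 -44.9]
p-x-y [493.6 -19.3  36.4] gap 0.4 top@38 [493.1 -19.1] side@38 [492.7 -20.4]
p-x+y [526.8 148.5  37.9] gap 1.6 top@38 [526.1 149. ] side@38 [527.5 148. ]
c+x+y [696.  151.3  33.8] gap 0.0 top@38 [694.9 150.9] side@38 [692.4 147.8]
c+x-y [648.8 -83.6  31.2] gap 0.2 top@38 [647.2 -83.3] side@38 [643.2 -87.5]
s+x+y [678.  139.4  35. ] gap 0.2 top@38 [677.1 139.2] side@38 [675.6 136.9]
s+x-y [635.3 -64.8  37. ] gap 1.3 top@38 [635.6 -65.2] side@38 [633.9 -65.1]
s-x-y [471.2 -30.1  36.4] gap 0.2 top@38 [471.1 -30.1] side@38 [470.1 -31.1]
s-x+y [512.9 172.3  36.1] gap 0.1 top@38 [512.6 172.1] side@38 [511.7 170.6]
line-edge+ [571.5  28.3  38.8] gap 1.1 top@38 [572.1  28. ] side@38 [571.6  29.1]
lineend [505.8  36.5  41.9] gap 5.7 top@38 [504.1  38.3] side@38 [510.9  37.9]
line+x [630.1  17.7  34.8] gap 0.4 top@38 [629.2  17.7] side@38 [627.7  15.4]
bar1 [630.3 129.8  42.1] gap 2.8 top@38 [630.1 130.9] side@38 [634.8 132.5]
bar2 [597.5 162
[... 778 characters left out ...]
.1393 0.0456] [0.6087 0.1444 0.06  ] [0.5969 0.1273 0.06  ]
[613.1 144.4  51.2] 0.002266704287110328 [0.6153 0.1443 0.0456] [0.6164 0.1497 0.0456] [0.612 0.143 0.06 ] [0.6052 0.1375 0.06  ]
[614.6 143.4  53.9] 0.002852315897328766 [0.6177 0.1434 0.0456] [0.6198 0.1512 0.0456] [0.6144 0.142  0.06  ] [0.6085 0.139  0.06  ]
[ 0.5524 -0.3021  0.02  ] [ 0.5455 -0.3055  0.03  ]
[ 0.6134 -0.3087  0.02  ] [ 0.6059 -0.312   0.03  ]
[ 0.5677 -0.3176  0.02  ] [ 0.5606 -0.3208  0.03  ]
[ 0.5945 -0.3065  0.02  ] [ 0.5871 -0.3098  0.03  ]
now [0.2165 0.6122 0.2304] [-179.9    -0.    160.53] shift [-0.5289 -0.3063  0.0809] turn 23.8 t 0.1 F [-0.  -0.2 -0.3] gap 0.0856 q [-55.  29. -24.  89.  13.  65. -12.]
```

The rows are not in the units I measure in: shifts go in units of 100 mm and turns go in units of 4 degrees. I convert before sending: -0.04 m is -0.4, -0.175 m is -1.75, 6 degrees is 1.5.

```bash
echo '[[0.05, -0.35, -0.2, 0.04, 1.5], [0.05, -0.7, -0.4, 0.08, 3], [0.05, -1.05, -0.6, 0.12, 4.5], [0.05, -1.4, -0.8, 0.16, 6], [0.05, -1.75, -1, 0.2, 6]]' > m.json && python3 inch.py m.json; echo '[[0.05, -0.32, -0.34, 0.04, 0], [0.05, -0.64, -0.56, 0.08, 0], [0.05, -0.94, -0.84, 0.12, 0], [0.05, -1.2, -1.1, 0.16, 0], [0.05, -1.5, -1.3, 0.2, 0]]' > m.json && python3 inch.py m.json; python3 to.py 613 145.5 90 136.7
```

```text
time_s: 0.52
position: [0.349, 0.4584, 0.2108]
orientation: [-180.0, 0.0, 136.2]
wrist_force: [2.0, 0.3, 0.3]
finger_gap: 0.05
gripper_force: 0.0
time_s: 0.93
position: [0.3663, 0.2599, 0.1906]
orientation: [-179.9, -0.0, 136.5]
wrist_force: [1.4, -0.4, -0.1]
finger_gap: 0.0503
gripper_force: 0.0
now [0.3663 0.2599 0.1906] [-1.7989e+02 -2.0000e-02  1.3653e+02] shift [-0.2578  0.087   0.1004] turn -0.2 t 0.9333 F [ 1.4 -0.4 -0.1] gap 0.0503 q [-26.  10. -14. 119.   3.  51.   5.]
```

To row units: -0.19 m is -1.9, -0.152 m is -1.52.

```bash
echo '[[0.05, -0.38, 0.12, 0.12, 0], [0.05, -0.76, 0.25, 0.24, 0], [0.05, -1.14, 0.38, 0.36, 0], [0.05, -1.52, 0.51, 0.48, 0], [0.05, -1.9, 0.64, 0.6, 0]]' > m.json && python3 inch.py m.json; echo '[[0.05, -0.34, 0.12, 0.2, 0], [0.05, -0.678, 0.23, 0.4, 0], [0.05, -0.678, 0.23, 0.4, 0]]' > m.json && python3 inch.py m.json; python3 to.py 613 145.5 50 136.7; python3 - <<'E'
from h import *
a=robot.grab_frame("top");b=robot.grab_frame("side")
crop(np.hstack([a[165:250,205:315],b[150:235,215:325]]),0,0,220,85,3.6,"pics/b1.png")
E
```

```text
time_s: 1.35
position: [0.5501, 0.1776, 0.1308]
orientation: [-180.0, -0.0, 136.5]
wrist_force: [-0.1, 0.4, 0.9]
finger_gap: 0.05
gripper_force: 0.0
time_s: 1.6
position: [0.6166, 0.1414, 0.0852]
orientation: [-179.6, 0.0, 136.1]
wrist_force: [-0.6, -1.6, -0.9]
finger_gap: 0.0504
gripper_force: 0.0
now [0.6166 0.1414 0.0852] [-1.7961e+02  2.0000e-02  1.3609e+02] shift [0.0054 0.0007 0.0351] turn -0.6 t 1.6 F [-0.6 -1.6 -0.9] gap 0.0504 q [-11.  35.  -6.  98.   5.  48.  27.]
```

View pics/b1.png

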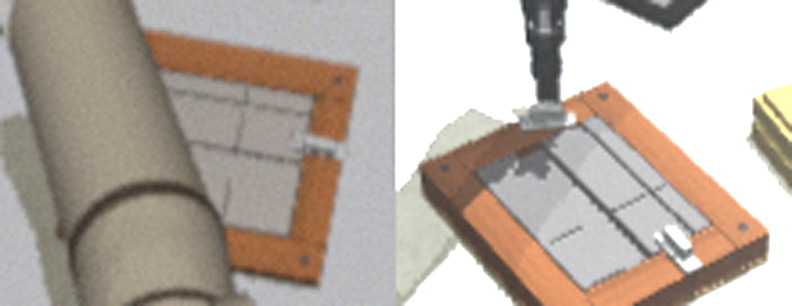

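The fingers hang right over the button at about (545,110) in the right half. I'll let the arm settle, then descend.

```bash
echo '[[0.05, 0, 0, 0, 0], [0.05, 0, 0, 0, 0], [0.05, 0, 0, 0, 0]]' > m.json && python3 inch.py m.json >/dev/null; python3 to.py 613 145.5 48.5 136.7
```

```text
now [0.6134 0.1506 0.093 ] [1.7989e+02 2.0000e-02 1.3666e+02] shift [-0.0032 -0.004   0.0445] turn -0.0 t 1.95 F [ 0.1  0.4 -0.4] gap 0.0499 q [-11.  34.  -7.  98.   5.  48.  27.]
```

To row units: 0.036 m is 0.36, 0.03 m is 0.3.

```bash
echo '[[0.05, -0.02, -0.03, 0.15, 0], [0.05, -0.03, -0.04, 0.3, 0], [0.05, -0.03, -0.04, 0.36, 0], [0.05, -0.03, -0.04, 0.36, 0], [0.05, -0.03, -0.04, 0.36, 0]]' > m.json && python3 inch.py m.json >/dev/null; python3 to.py 613 145.5 48.5 136.7
```

```text
now [0.613  0.1447 0.0562] [179.97  -0.   136.59] shift [0.0006 0.0006 0.0077] turn -0.1 t 2.3667 F [ 0.2 -0.1 -0.2] gap 0.0502 q [-11.  37.  -6.  99.   5.  44.  27.]
```

To row units: 0.0075 m is 0.075, 0.004 m is 0.04.

```bash
echo '[[0.05, 0, 0, 0.04, 0], [0.04, 0, 0, 0.075, 0], [0.02, 0, 0, 0.075, 0], [0.0, 0, 0, 0.075, 0], [0.0, 0, 0, 0.075, 0]]' > m.json && python3 inch.py m.json; echo '[[0, 0, 0, 0, 0], [0, 0, 0, 0, 0], [0, 0, 0, 0, 0]]' > m.json && python3 inch.py m.json; python3 to.py 613 145.5 48.5 136.7
```

```text
time_s: 2.78
position: [0.6126, 0.1435, 0.0484]
orientation: [-179.9, -0.0, 136.5]
wrist_force: [-2.7, -0.9, -2.2]
finger_gap: 0.0082
gripper_force: 58.6
time_s: 3.03
position: [0.6126, 0.1435, 0.0483]
orientation: [-179.9, -0.0, 136.5]
wrist_force: [-5.3, -1.6, 6.5]
finger_gap: 0.0079
gripper_force: 59.6
now [0.6126 0.1435 0.0483] [-1.7993e+02 -3.0000e-02  1.3652e+02] shift [ 0.0011  0.0017 -0.0002] turn -0.2 t 3.0333 F [-5.3 -1.6  6.5] gap 0.0079 q [-11.  37.  -6.  99.   5.  44.  27.]
```

```bash
echo '[[0, 0, 0, 0, 1.5], [0, 0, 0, 0, 3], [0, 0, 0, 0, 4.5], [0, 0, 0, 0, 6], [0, 0, 0, 0, 7.5]]' > m.json && python3 inch.py m.json; echo '[[0, 0, 0, 0, 1.5], [0, 0, 0, 0, 3], [0, 0, 0, 0, 4.5], [0, 0, 0, 0, 6], [0, 0, 0, 0, 6.925]]' > m.json && python3 inch.py m.json;echo '[[0, 0, 0, 0, 0], [0, 0, 0, 0, 0], [0, 0, 0, 0, 0]]' > m.json && python3 inch.py m.json; python3 to.py 613 145.5 48.5 78.8
```

```text
time_s: 3.45
position: [0.6118, 0.143, 0.0483]
orientation: [-179.8, 0.0, 106.2]
wrist_force: [-7.0, -2.2, 7.3]
finger_gap: 0.0079
gripper_force: 59.9
time_s: 3.87
position: [0.611, 0.143, 0.0483]
orientation: [-179.8, 0.1, 78.5]
wrist_force: [-8.7, -3.8, 10.8]
finger_gap: 0.0088
gripper_force: 60.3
time_s: 4.12
position: [0.611, 0.143, 0.0483]
orientation: [-179.8, 0.1, 78.8]
wrist_force: [-8.9, -3.5, 10.5]
finger_gap: 0.0081
gripper_force: 60.2
now [0.611  0.143  0.0483] [-1.7976e+02  1.3000e-01  7.8820e+01] shift [ 0.0029  0.0015 -0.0002] turn 0.0 t 4.1167 F [-8.9 -3.5 10.5] gap 0.0081 q [-22.  37.   8. 100.  -7.  44. -21.]
```

To row units: -0.06 m is -0.6, -0.02 m is -0.2.

```bash
echo '[[0.03, 0, 0, 0, 0], [0.05, 0, 0, 0, 0], [0.05, 0, 0, 0, 0], [0.06, 0, 0, -0.2, 0], [0.085, 0, 0, -0.6, 0]]' > m.json && python3 inch.py m.json; echo '[[0.085, 0, 0, -0.4, 0], [0.085, 0, 0, -0.8, 0], [0.085, -0.2, 0.2, -0.9, 0], [0.085, -0.6, 0.3, -0.9, 0], [0.085, -1, 0.3, -0.9, 0]]' > m.json && python3 inch.py m.json;python3 to.py 595 -297 150 84
```

```text
time_s: 4.53
position: [0.6095, 0.1432, 0.1035]
orientation: [-179.5, 0.2, 78.9]
wrist_force: [1.1, 0.2, -0.4]
finger_gap: 0.0684
gripper_force: 0.0
time_s: 4.95
position: [0.6268, 0.0406, 0.2003]
orientation: [179.6, -0.1, 79.1]
wrist_force: [1.0, -1.9, -0.2]
finger_gap: 0.0849
gripper_force: 0.0
now [0.6268 0.0406 0.2003] [ 1.7962e+02 -1.2000e-01  7.9050e+01] shift [-0.3376  0.0325  0.0498] turn -4.9 t 4.95 F [ 1.  -1.9 -0.2] gap 0.0849 q [-15.  26.  11.  95.  -6.  59. -12.]
```

To row units: -0.15 m is -1.5, -0.114 m is -1.14, -5 degrees is -1.25.

```bash
echo '[[0.085, -0.38, 0.03, 0, -0.5], [0.085, -0.76, 0.07, 0, -1], [0.085, -1.14, 0.1, 0, -1.25], [0.085, -1.5, 0.14, 0, -1.25], [0.085, -1.5, 0.14, 0, -1.25]]' > m.json && python3 inch.py m.json; python3 - <<'E'
from h import *
a=robot.grab_frame("top");b=robot.grab_frame("side")
cv2.imwrite("pics/t2.png",a[:,:,::-1]);cv2.imwrite("pics/s2.png",b[:,:,::-1])
t=a[165:250,205:395];s=b[165:290,215:405]
crop(np.vstack([t,s[:60]]),0,0,190,145,4,"pics/b2.png")
k=8
g=np.hstack([a[172:222,345:390],b[232:282,345:390]]);crop(g,0,0,90,50,8,"pics/g2.png")
E
```

```text
time_s: 5.37
position: [0.6066, -0.1217, 0.1987]
orientation: [179.9, 0.4, 83.1]
wrist_force: [0.4, -1.8, -0.0]
finger_gap: 0.0849
gripper_force: 0.0
```

View pics/b2.png

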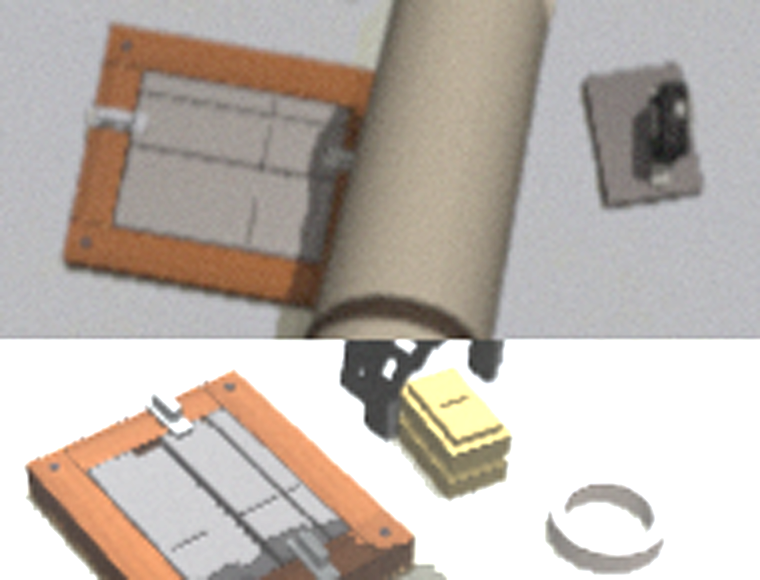

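View pics/g2.png

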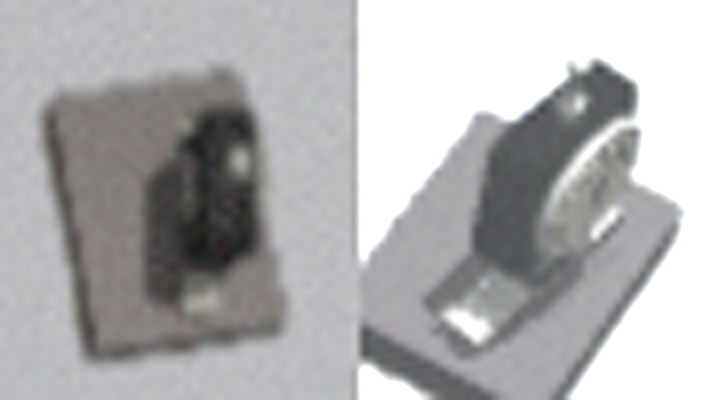

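Top crop: the left button is now square across the edge at (115,118) of the combined picture, parallel to its closed counterpart. The gauge base's near end is at (200,311) in the top crop. In the side crop it is at (447,322), and its far corner is at (622,212).

```bash
python3 - <<'E'
from h import *
GT=lambda p:((p[0]+.5)/8-.5+345,(p[1]+.5)/8-.5+172); GS=lambda p:((p[0]-360+.5)/8-.5+345,(p[1]+.5)/8-.5+232)
mm=lambda v:(np.array(v)*1e3).round(1)
for k,p,z in[("T base-x+y",(180,312),.03),("T base-x-y",(220,310),.03),("T case -x end",(222,268),.088),("T case+x",(222,105),.105),("T cap",(240,160),.13),("T case right lo",(255,255),.07),("T case right hi",(262,130),.1)]:print(k,mm(plane("top",GT(p),z)))
for k,p,z in[("base-x+y",(427,297),.03),("base-x-y",(468,345),.03),("base+x-y",(622,212),.03),("base-x-y low",(468,357),.02),("cap",(573,85),.13),("casetop -x+y",(490,150),.09),("casebot -x-y",(530,278),.06)]:print("S",k,mm(plane("side",GS(p),z)))
for a,b in[((240,160),(573,85)),((200,311),(447,322))]:
    p,g=tri(GT(a),GS(b));print(mm(p),mm(g))
# dark case mask in the side view -> vertical check
E
python3 to.py 595 -297 150 84
```

```text
T base-x+y [ 552.8 -287.    30. ]
T base-x-y [ 553.3 -303.3   30. ]
T case -x end [ 559.2 -295.1   88. ]
T case+x [ 621.1 -295.7  105. ]
T cap [ 593.1 -297.1  130. ]
T case right lo [ 567.8 -311.6   70. ]
T case right hi [ 611.9 -311.7  100. ]
S base-x+y [ 555.2 -280.5   30. ]
S base-x-y [ 548.4 -302.2   30. ]
S base+x-y [ 630.6 -307.5   30. ]
S base-x-y low [ 551.3 -301.7   20. ]
S cap [ 584.7 -300.8  130. ]
S casetop -x+y [ 575.8 -281.7   90. ]
S casebot -x-y [ 563.5 -311.3   60. ]
[ 594.3 -297.8  119.9] 3.0
[ 551.3 -293.4   32.3] 3.6
now [ 0.608  -0.1129  0.1982] [1.7994e+02 5.0000e-02 8.3540e+01] shift [-0.1843  0.0077  0.0484] turn -0.5 t 5.4667 F [0.8 1.1 0.3] gap 0.0849 q [-2. 26. 13. 97. -6. 58.  7.]
```

To row units: -0.176 m is -1.76, -0.148 m is -1.48, -3 degrees is -0.75.

```bash
echo '[[0.085, -0.37, 0.01, 0, 0], [0.085, -0.74, 0.01, 0.05, -0.25], [0.085, -1.11, 0.01, 0.1, -0.5], [0.085, -1.48, 0.01, 0.15, -0.75], [0.085, -1.76, 0.01, 0.2, -0.75]]' > m.json && python3 inch.py m.json; echo '[[0.085, -0.1, 0, 0, 0], [0.085, -0.1, 0, 0, 0], [0.085, -0.1, 0, 0, 0], [0.085, -0.1, 0, 0, 0]]' > m.json && python3 inch.py m.json; python3 to.py 591.5 -298 64 86
```

```text
time_s: 5.88
position: [0.5904, -0.2867, 0.178]
orientation: [179.9, 0.1, 86.9]
wrist_force: [0.4, 1.0, 0.6]
finger_gap: 0.0852
gripper_force: 0.0
time_s: 6.22
position: [0.5911, -0.2913, 0.1781]
orientation: [180.0, -0.1, 87.1]
wrist_force: [-0.0, 1.1, 0.1]
finger_gap: 0.0852
gripper_force: 0.0
now [ 0.5911 -0.2913  0.1781] [ 1.7996e+02 -1.2000e-01  8.7060e+01] shift [-0.0069  0.0006  0.114 ] turn 1.1 t 6.2167 F [-0.   1.1  0.1] gap 0.0852 q [14. 31. 14. 91. -8. 59. 27.]
```

To row units: 0.08 m is 0.8, 0.075 m is 0.75, 1 degrees is 0.25.

```bash
echo '[[0.085, -0.04, 0, 0.2, 0.125], [0.085, -0.065, 0, 0.4, 0.25], [0.085, -0.065, 0, 0.6, 0.25], [0.085, -0.065, 0, 0.75, 0.25], [0.085, -0.065, 0, 0.8, 0.25]]' > m.json && python3 inch.py m.json; echo '[[0.085, 0, 0, 0.1, 0], [0.085, 0, 0, 0.2, 0], [0.085, 0, 0, 0.28, 0], [0.085, 0, 0, 0.34, 0], [0.085, 0, 0, 0.34, 0]]' > m.json && python3 inch.py m.json; python3 to.py 591.5 -298 64 86; python3 - <<'E'
from h import *
a=robot.grab_frame("top");b=robot.grab_frame("side")
crop(np.hstack([a[172:222,340:390],b[222:272,340:400]]),0,0,110,50,7,"pics/g3.png")
E
```

```text
time_s: 6.63
position: [0.589, -0.297, 0.0955]
orientation: [-179.8, -0.2, 86.1]
wrist_force: [-0.4, -0.7, -0.7]
finger_gap: 0.0847
gripper_force: 0.0
time_s: 7.05
position: [0.5885, -0.3008, 0.0628]
orientation: [-179.9, -0.0, 85.8]
wrist_force: [-0.3, 0.3, -0.6]
finger_gap: 0.0849
gripper_force: 0.0
now [ 0.5885 -0.3008  0.0628] [-1.799e+02 -4.000e-02  8.584e+01] shift [ 0.0031  0.0028 -0.0012] turn -0.2 t 7.05 F [-0.3  0.3 -0.6] gap 0.0849 q [ 16.  39.  12.  95. -11.  48.  29.]
```

View pics/g3.png

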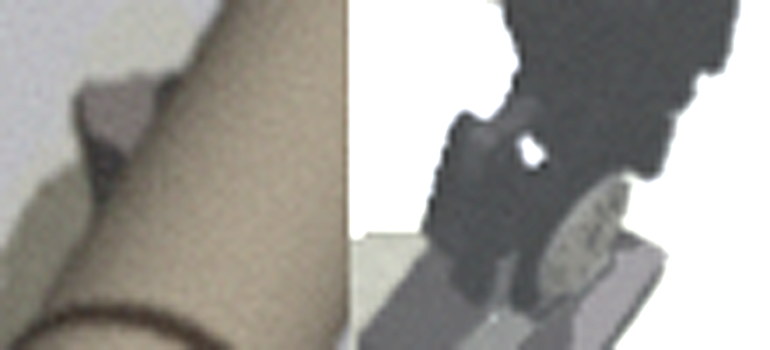

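Right half: the fingers straddle the case, the near finger at about (470,290), and there is no contact force. I'll nudge and close.

To row units: 0.003 m is 0.03, 0.002 m is 0.02.

```bash
echo '[[0.085, 0.03, 0.02, 0, 0], [0.085, 0.03, 0.02, 0, 0], [0.05, 0.03, 0.02, 0, 0], [0.04, 0.03, 0.02, 0, 0], [0.04, 0.03, 0.02, 0, 0]]' > m.json && python3 inch.py m.json; echo '[[0.04, 0, 0, 0, 0], [0.04, 0, 0, 0, 0], [0.04, 0, 0, 0, 0]]' > m.json && python3 inch.py m.json; python3 to.py 591.5 -298 64 86
```

```text
time_s: 7.57
position: [0.5914, -0.2988, 0.0648]
orientation: [180.0, 0.0, 85.8]
wrist_force: [-0.5, 0.5, -0.3]
finger_gap: 0.0557
gripper_force: 63.4
time_s: 7.82
position: [0.5914, -0.2988, 0.0646]
orientation: [180.0, 0.0, 85.8]
wrist_force: [-1.0, 1.0, 5.1]
finger_gap: 0.0555
gripper_force: 63.9
now [ 0.5914 -0.2988  0.0646] [1.7998e+02 1.0000e-02 8.5820e+01] shift [0.0008 0.     0.0006] turn -0.2 t 7.8167 F [-1.   1.   5.1] gap 0.0555 q [ 16.  39.  12.  94. -11.  48.  28.]
```

To row units: -0.09 m is -0.9, -0.08 m is -0.8.

```bash
echo '[[0.04, 0, 0, -0.1, 0], [0.04, 0, 0, -0.3, 0], [0.04, 0, 0, -0.55, 0], [0.04, 0, 0, -0.8, 0], [0.04, 0, 0, -0.9, 0]]' > m.json && python3 inch.py m.json; echo '[[0.04, 0, 0, 0, 0], [0.04, 0, 0, 0, 0]]' > m.json && python3 inch.py m.json; python3 to.py 557.2 29 154 79.7
```

```text
time_s: 8.23
position: [0.5927, -0.2995, 0.1575]
orientation: [179.8, 0.1, 85.8]
wrist_force: [0.4, -0.5, -2.4]
finger_gap: 0.0555
gripper_force: 64.5
time_s: 8.4
position: [0.5912, -0.2984, 0.1537]
orientation: [180.0, -0.0, 85.8]
wrist_force: [0.1, 0.0, -3.9]
finger_gap: 0.0554
gripper_force: 64.5
now [ 0.5912 -0.2984  0.1537] [ 1.800e+02 -1.000e-02  8.584e+01] shift [ 3.24e-01 -5.76e-02 -2.00e-04] turn 6.1 t 8.4 F [ 0.1  0.  -3.9] gap 0.0554 q [15. 33. 14. 92. -9. 56. 27.]
```

To row units: 0.17 m is 1.7, 0.135 m is 1.35, 3 degrees is 0.75.

```bash
echo '[[0.04, 0.3, -0.05, 0, 0.25], [0.04, 0.65, -0.11, 0, 0.5], [0.04, 1, -0.18, 0, 0.75], [0.04, 1.35, -0.24, 0, 1], [0.04, 1.7, -0.3, 0, 1.5]]' > m.json && python3 inch.py m.json; echo '[[0.04, 0.34, -0.03, 0, 0], [0.04, 0.69, -0.06, 0, 0], [0.04, 1.05, -0.09, 0, 0], [0.04, 1.35, -0.11, 0, 0], [0.04, 1.5, -0.12, 0, 0]]' > m.json && python3 inch.py m.json;echo '[[0.04, 0, 0, 0, 0], [0.04, 0, 0, 0, 0], [0.04, 0, 0, 0, 0], [0.04, 0, 0, 0, 0]]' > m.json && python3 inch.py m.json; python3 to.py 557.2 29 92 79.7
```

```text
time_s: 8.82
position: [0.5715, -0.1249, 0.1515]
orientation: [-179.7, 0.0, 79.8]
wrist_force: [0.5, 0.1, -3.3]
finger_gap: 0.0556
gripper_force: 64.8
time_s: 9.23
position: [0.5868, 0.0293, 0.1516]
orientation: [-179.7, -0.1, 80.2]
wrist_force: [0.8, 1.5, -3.7]
finger_gap: 0.0552
gripper_force: 64.8
time_s: 9.57
position: [0.5876, 0.0209, 0.153]
orientation: [-179.9, 0.1, 79.7]
wrist_force: [-0.1, 0.3, -3.3]
finger_gap: 0.0555
gripper_force: 64.8
now [0.5876 0.0209 0.153 ] [-1.799e+02  9.000e-02  7.969e+01] shift [ 0.0026 -0.0312  0.0611] turn -0.0 t 9.5667 F [-0.1  0.3 -3.3] gap 0.0555 q [-14.  26.  12. 103.  -7.  52.  -9.]
```

Now move over the mark and down to a hover (foot at about 9 mm above the panel), then look.

```bash
echo '[[0.04, 0.02, -0.15, 0.1, 0], [0.04, 0.026, -0.31, 0.2, 0], [0.04, 0.026, -0.31, 0.35, 0], [0.04, 0.026, -0.31, 0.48, 0], [0.04, 0.026, -0.31, 0.51, 0]]' > m.json && python3 inch.py m.json >/dev/null; echo '[[0.04, 0, 0, 0, 0], [0.04, 0, 0, 0, 0], [0.04, 0, 0, 0, 0], [0.04, 0, 0, 0, 0]]' > m.json && python3 inch.py m.json; python3 to.py 557.2 29 92 79.7; python3 - <<'E'
from h import *
a=robot.grab_frame("top");b=robot.grab_frame("side")
cv2.imwrite("pics/s4.png",b[:,:,::-1]);cv2.imwrite("pics/t4.png",a[:,:,::-1])
crop(b,225,165,100,75,8,"pics/p4.png")
s=robot.get_state();p=np.array(s["position"]);yaw=np.radians(s["orientation"][2]-90)
e=np.array([np.cos(yaw),np.sin(yaw),0])
# expected pixels (crop) of foot ends and of the mark, as a check
cp=lambda q:((proj("side",q)-[225,165]+.5)*8-.5).round()
f=p-[0,0,.0446];print([cp(f+k*e) for k in(-.04,.04)],cp([.5587,.0306,.038]))
E
```

```text
time_s: 10.32
position: [0.5592, 0.0307, 0.1039]
orientation: [179.9, -0.0, 79.8]
wrist_force: [0.1, -0.5, -3.2]
finger_gap: 0.0557
gripper_force: 64.9
now [0.5592 0.0307 0.1039] [ 1.7991e+02 -3.0000e-02  7.9800e+01] shift [-0.002  -0.0017  0.0119] turn 0.1 t 10.3167 F [ 0.1 -0.5 -3.2] gap 0.0557 q [-15.  27.  11. 109.  -7.  45. -10.]
[array([280., 369.]), array([453., 280.])] [368. 364.]
```

View pics/p4.png

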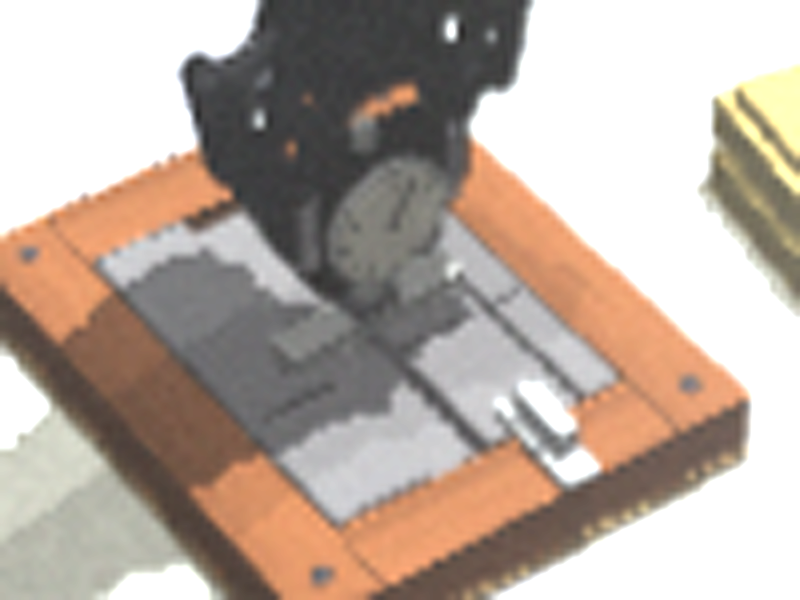

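Crop: the gauge base's near end is at (282,352) and its far corner at (462,271). The pencil line stubs show at (268,415)-(335,385) and (498,303)-(522,290). Converting these to positions.

```bash
python3 - <<'E'
from h import *
S=lambda p:((p[0]+.5)/8-.5+225,(p[1]+.5)/8-.5+165)
mm=lambda v:(np.array(v)*1e3).round(1)
p=np.array([.5592,.0307,.1039]);th=np.radians(-10.2);e=np.array([np.cos(th),np.sin(th),0]);n=np.array([-e[1],e[0],0])
zb=p[2]-.0446
for k,q,z,l,m in[("-x-y bot",(290,366),zb,-.04,-.008),("-x-y top",(290,345),zb+.01,-.04,-.008),("-x+y top",(272,335),zb+.01,-.04,.008),("+x-y top",(463,268),zb+.01,.04,-.008)]:
    w=plane("side",S(q),z);c=w-l*e-m*n;print(k,mm(w),"centre implied",mm(c)[:2])
print("line",[mm(plane("side",S(q),.038)) for q in[(268,415),(335,385),(498,303),(522,290)]])
print("groove +edge",[mm(plane("side",S(q),.038)) for q in[(475,445),(395,350)]])
for q in[(95,258),(340,525),(620,380)]:print("panel corner",mm(plane("side",S(q),.038)))
E
```

```text
-x-y bot [523.1  36.   59.3] centre implied [563.8  36.8]
-x-y top [523.9  36.4  69.3] centre implied [564.7  37.2]
-x+y top [523.1  45.   69.3] centre implied [561.1  30.1]
+x-y top [597.9  18.   69.3] centre implied [559.9  33. ]
line [array([513.7,  39.2,  38. ]), array([542.2,  32. ,  38. ]), array([617.2,  17.3,  38. ]), array([628.9,  15.4,  38. ])]
groove +edge [array([555.3, -27.8,  38. ]), array([571.2,  28.5,  38. ])]
panel corner [527.9 149.8  38. ]
panel corner [492.3 -19.4  38. ]
panel corner [617.7 -44.7  38. ]
```

The rows are not in the units I measure in: shifts go in units of 100 mm and turns go in units of 4 degrees. I convert before sending: 0.015 m is 0.15, 0.014 m is 0.14.

```bash
python3 to.py 556 27.6 88 79.7; echo '[[0.04, -0.01, -0.01, 0.05, 0], [0.04, -0.026, -0.026, 0.1, 0], [0.04, -0.036, -0.026, 0.14, 0], [0.04, -0.036, -0.026, 0.15, 0], [0.04, -0.036, -0.026, 0.15, 0]]' > m.json && python3 inch.py m.json>/dev/null;  echo '[[0.04, 0, 0, 0, 0], [0.04, 0, 0, 0, 0]]' > m.json && python3 inch.py m.json>/dev/null; python3 to.py 556 27.6 88 79.7; python3 - <<'E'
from h import *
b=robot.grab_frame("side");cv2.imwrite("pics/s5.png",b[:,:,::-1])
g=cv2.cvtColor(b,cv2.COLOR_RGB2GRAY)
print("cols 252..");print(g[203:220,252:276])
print("far cols 276..");print(g[195:208,274:294])
p=np.array(robot.get_state()["position"]);th=np.radians(-10.2);e=np.array([np.cos(th),np.sin(th),0]);n=np.array([-e[1],e[0],0]);f=p-[0,0,.0446]
for l in(-.04,.04):
  for m in(-.008,.008):
    print(l,m,"bot",proj("side",f+l*e+m*n).round(1),"top",proj("side",f+l*e+m*n+[0,0,.01]).round(1))
E
```

```text
now [0.559  0.0309 0.1037] [ 1.7993e+02 -2.0000e-02  7.9820e+01] shift [-0.0038 -0.0024  0.0157] turn 0.1 t 10.4167 F [ 0.7  0.5 -3.2] gap 0.0557 q [-15.  27.  11. 109.  -7.  45. -10.]
now [0.5551 0.0278 0.0881] [-1.7998e+02  1.0000e-02  7.9830e+01] shift [-0.      0.0009  0.0001] turn 0.1 t 11.0 F [-0.6 -0.1 -2.4] gap 0.0558 q [-14.  28.  11. 110.  -8.  43.  -9.]
cols 252..
[[ 79  76  77  76  75  73  72  80  84  60  56  59  53  38  54  69  77  72
   78  68  79  65  67  81]
 [ 78  77  76  69  71  69  69  68  69  66  48  44  36  36  45  60  70  74
   75  67  77  70  77  83]
 [ 77  76  71  67  69  69  69  69  69  69  56  40  38  36  36  40  52  59
   69  68  63  62  79  85]
 [ 69  70  69  70  68  69  68  72  67  70  66  58  47  39  37  42  48  62
   66  64  59  52  63  86]
 [ 70  69  71  68  71  67  69  67  69  67  68  67  66  54  51  45  51  58
   62  61  53  51  58  85]
 [ 67  68  70  70  68  68  69  70  71  69  69  74  77  79  82  62  49  50
   47  51  55  68  70  67]
 [ 71  69  68  71  69  70  67  69  69  69  76  81  95  83  81  81  60  48
   44  62  67  67  65  68]
 [ 69  70  70  
[... 1608 characters left out ...]
 79  82  77  81  83  84  87  98 101 111  88  75 103  84  91 120 121 116
   89  95]
 [ 67  81  85  82  84  83  99 136  99  91 105  76  65 111 121 120 118 120
  114  89]
 [ 77  83  84  84  86  83  84  90  66  58  87 113  78  80 113 120 118 120
  120 116]
 [ 79  85  84  87  81  70  60  72  82  82  90 121 113  90  76 111 118 120
  121 121]
 [ 63  86  81  80  62  68  66  78 119 120 119 117 117 114  75  81 113 120
  119 121]
 [ 58  85  62  66  64  68  64  90 118 118 117 120 117 120 115  90  76 112
  121 120]]
-0.04 -0.008 bot [261.1 217. ] top [261.  214.6]
-0.04 0.008 bot [258.  213.9] top [257.9 211.6]
0.04 -0.008 bot [282.6 205.8] top [282.6 203.4]
0.04 0.008 bot [279.5 202.9] top [279.5 200.5]
```

```bash
python3 to.py 557.2 29 84.5 79.7; echo '[[0.04, 0.007, -0.01, 0.01, 0], [0.04, 0.015, -0.02, 0.02, 0], [0.04, 0.015, -0.02, 0.03, 0], [0.04, 0.015, -0.02, 0.037, 0], [0.04, 0.015, -0.02, 0.037, 0]]' > m.json && python3 inch.py m.json>/dev/null;  echo '[[0.04, 0, 0, 0, 0], [0.04, 0, 0, 0, 0], [0.04, 0, 0, 0, 0]]' > m.json && python3 inch.py m.json>/dev/null; python3 to.py 557.2 29 83 79.7
```

```text
now [0.5552 0.0278 0.0882] [-180.     -0.     79.83] shift [0.0015 0.0017 0.0037] turn 0.1 t 11.05 F [-1.  -0.4 -1.8] gap 0.0553 q [-14.  28.  11. 110.  -8.  43.  -9.]
now [0.5537 0.0298 0.0845] [ 1.7998e+02 -2.0000e-02  7.9830e+01] shift [-0.0002  0.0036  0.0015] turn 0.1 t 11.7167 F [ 2.1 -0.5 -2.6] gap 0.0553 q [-14.  28.  11. 110.  -8.  42.  -9.]
```

To row units: 0.0036 m is 0.036, 0.002 m is 0.02.

```bash
echo '[[0.04, 0, 0.01, 0, 0], [0.04, 0, 0.02, 0, 0], [0.04, 0, 0.036, 0, 0], [0.04, 0, 0.036, 0.005, 0], [0.04, 0, 0.036, 0.005, 0]]' > m.json && python3 inch.py m.json>/dev/null;  echo '[[0.04, 0, 0, 0, 0], [0.04, 0, 0, 0, 0], [0.04, 0, 0, 0, 0]]' > m.json && python3 inch.py m.json>/dev/null; python3 to.py 557.2 29 83 79.7; echo '[[0.04, 0, 0, 0.005, 0], [0.04, 0, 0, 0.01, 0], [0.04, 0, 0, 0.01, 0], [0.04, 0, 0, 0.01, 0]]' > m.json && python3 inch.py m.json;python3 to.py 557.2 29 83 79.7
```

```text
now [0.557  0.029  0.0838] [-179.99    0.     79.83] shift [0.     0.0002 0.0008] turn 0.1 t 12.3833 F [-0.1  0.3 -2. ] gap 0.0557 q [-14.  29.  11. 110.  -8.  42.  -9.]
time_s: 12.72
position: [0.557, 0.029, 0.0828]
orientation: [-180.0, 0.0, 79.8]
wrist_force: [-1.2, 0.5, -1.5]
finger_gap: 0.0552
gripper_force: 65.0
now [0.557  0.029  0.0828] [-179.99    0.     79.83] shift [ 0.      0.0002 -0.0002] turn 0.1 t 12.7167 F [-1.2  0.5 -1.5] gap 0.0552 q [-14.  29.  11. 110.  -8.  42.  -9.]
```

To row units: 0.0004 m is 0.004.

```bash
echo '[[0.04, 0, 0, 0.004, 0], [0.04, 0, 0, 0.004, 0], [0.04, 0, 0, 0.004, 0]]' > m.json && python3 inch.py m.json | grep -E 'pos|wri'; echo '[[0.04, 0, 0, 0.004, 0], [0.04, 0, 0, 0.004, 0], [0.04, 0, 0, 0.004, 0]]' > m.json && python3 inch.py m.json | grep -E 'pos|wri'; echo '[[0.04, 0, 0, 0.003, 0], [0.04, 0, 0, 0.003, 0], [0.04, 0, 0, 0.003, 0]]' > m.json && python3 inch.py m.json | grep -E 'pos|wri'
```

```text
position: [0.557, 0.029, 0.0827]
wrist_force: [-1.5, -0.3, 1.0]
position: [0.557, 0.029, 0.0826]
wrist_force: [-3.0, 0.1, 5.3]
position: [0.557, 0.0291, 0.0826]
wrist_force: [-4.4, -0.7, 7.7]
```

Contact at the expected height (TCP z 0.0826, so foot at 0.038), with the panel force about 10 N including the weight. I'll let it settle, then check the corner pixels numerically.

```bash
echo '[[0.04, 0, 0, 0, 0], [0.04, 0, 0, 0, 0], [0.04, 0, 0, 0, 0], [0.04, 0, 0, 0, 0], [0.04, 0, 0, 0, 0]]' > m.json && python3 inch.py m.json; python3 - <<'E'
from h import *
F=[]
for i in range(8):
    b=robot.grab_frame("side");F.append(robot.get_state()["wrist_force"])
print("F",np.mean(F,0).round(2),np.std(F,0).round(2))
cv2.imwrite("pics/s6.png",b[:,:,::-1]);g=cv2.cvtColor(b,cv2.COLOR_RGB2GRAY)
print(g[207:221,254:272]);print("far 276/198");print(g[198:210,276:290])
p=np.array(robot.get_state()["position"]);th=np.radians(-10.2);e=np.array([np.cos(th),np.sin(th),0]);n=np.array([-e[1],e[0],0]);f=p-[0,0,.0446]
for l in(-.04,.04):
  for m in(-.008,.008): print(l,m,"top",proj("side",f+l*e+m*n+[0,0,.01]).round(1),"bot",proj("side",f+l*e+m*n).round(1))
q=np.array([.5575,.0295,.038]);print("line at -40:",proj("side",q-.04*e),"at +40",proj("side",q+.04*e),"foot",proj("side",f-.04*e),proj("side",f+.04*e))
E
```

```text
time_s: 13.88
position: [0.557, 0.0291, 0.0826]
orientation: [180.0, -0.0, 79.8]
wrist_force: [-4.0, -0.9, 7.4]
finger_gap: 0.0554
gripper_force: 66.0
F [-4.26 -0.31  7.79] [0.36 0.63 0.4 ]
[[ 70  69  69  70  68  69  69  69  70  65  51  43  40  42  45  61  67  63]
 [ 70  69  69  68  70  69  68  71  67  69  67  61  57  54  50  54  59  58]
 [ 69  69  68  68  69  68  70  67  69  70  73  78  84  79  54  48  51  51]
 [ 69  70  71  70  68  70  68  72  73  79  84  84  84  84  80  60  53  66]
 [ 71  68  69  70  70  72  76  79  83  86  84  85  82  84  85  87  70  64]
 [ 69  71  69  67  70  82  95  85  82  83  85  85  82  79  69  63  66  63]
 [ 69  69  69  70  69  75  81  85  82  83  81  78  70  64  65  66  66  67]
 [ 67  70  70  69  68  64  74  81  85  79  68  59  64  65  67  70  71  69]
 [ 67  67  71  69  68  61  59  71  79  62  64  60  64  68  71  71  67  72]
 [ 62  70  70  67  65  59  58  60  66  65  65  54  69  70  67  68  69  77]
 [ 54  67  67  66  57  72  69  66  74  66  68  70  67  69  74  82  88 103]
 [ 63  58  66  70  68  68  69  69  70  69  70  71  82  80  88 117 119 116]
 [ 61  65 
[... 490 characters left out ...]
 64 112 120 118]
 [ 84  84  85  88 106 142 128  57  75 114  77  77 112 119]
 [ 83  83  84  93 114  88  81  83  91 118 118  89  76 112]
 [ 87  84  81  73  66  80 102 120 118 122 120 113  77  79]
 [ 80  71  64  68  84 102 119 118 120 118 119 120 115  89]
 [ 59  66  80  88 119 116 119 119 119 117 121 121 119 113]
 [ 64  78 118 119 119 120 117 119 118 119 120 120 121 120]]
-0.04 -0.008 top [261.1 215.5] bot [261.2 217.8]
-0.04 0.008 top [258.1 212.4] bot [258.2 214.7]
0.04 -0.008 top [282.7 204.2] bot [282.7 206.6]
0.04 0.008 top [279.6 201.3] bot [279.6 203.7]
line at -40: [259.73341862 216.097805  ] at +40 [281.11761377 204.98149205] foot [259.71730597 216.25646884] [281.10957777 205.13219531]
```

```bash
python3 -c "
from bench import robot
print(robot.close_job())"
```

```text
the job is handed in; nothing more can be done
None
```

The job is handed in: the left turnbutton is closed, and the gauge is held on the panel over the mark with about 10–11 N. I placed it from the cameras to an estimated 1–2 mm and could not read the spindle directly; no verdict came back.

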